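# Set a mitre shooting board to 45 degrees

### The arm

A 6-joint arm with a two-finger parallel gripper is mounted at the origin on a cart in front of the work surface, level with it; the furniture and walls round the work are solid. World frame = base frame: x ahead of the robot, y to its left, z up, the work surface at z = 0. Lengths are in m, angles in rad, forces in N, time in s.
With the tool pointing down it reaches from about 0.35 to 0.975 m from the base axis. Payload 4.9 kg.
Tool frame: the origin (TCP) lies midway between the tips of the shut fingers; the grasp point (between the pads) lies 19 mm behind it; z points along the fingers, y is the line along which they close (so a half turn about z gives the same grasp; the last joint's range is limited). The gripper opens to 85 mm and grips with 20 to 120 N. Pads are 22 mm wide; open, the fingers measure 114 mm over their backs; the gripper's body (76 mm by 85 mm) begins 54 mm behind the grasp point. The pads swing forward as they close: fully open they stand 13 mm farther back than shut.
Start: joints at [-1.325, 0.053, 1.613, -0, 1.476, -0.119], TCP at [0.223, -0.584, 0.231] pointing down, gripper open.
Joint ranges: [-3.01, 3.01], [-1.01, 2.22], [0.06, 2.58], [-1.02, 4.17], [0.09, 2.62], [-3.14, 3.14]. Speed limits (rad/s): [2.57, 2.57, 3.14, 3.14, 3.14, 3.14].

### API

Orientations are given as a rotation vector (axis times angle).
In Python, from station import ctrl gives the robot as it stands.
- The arm moves only by the tool carry_out, never from a script. Its argument "moves" is a list of rows, each an object of numbers: "x", "y", "z": the shift along the tool's x, y, z in units of 25 mm (1.0 is 25 mm); "turn": the turn about the tool's z in rad. In form: [{"x": .., "y": .., "z": .., "turn": ..}, ...]. A call has exactly 8 rows; each row shifts and turns the commanded pose from where the row before left it, along the tool's axes as they then stand; what a row does not reach is not made up. A row lasts 1/10 s, in which the tool goes at most 50 mm and 8.59 degrees, less where a joint would pass 70% of its speed; a pose out of reach is approached as far as the arm can. A call is refused whole if a number of a shift passes 1 or a number of a turn 0.15, either way. A call with a gripper value outside its range is refused whole. "grip" is the finger opening in mm, from 0 to 85.4, set as the call begins (left out, the last holds). The fingers move at their own pace and stop on an object; "newtons" is the grip in N (left out, the last holds). Time passes only in rows, so rows that do not move let the fingers close, or fill a call up. It gives the time, the measured TCP pose, the force, the opening and the grip force at its end, in the units of the state.
- ctrl.get_obs(): the state, without advancing time (a new reading comes with each control period).
- ctrl.get_image(name): name is "side" or "top"; returns the picture (384x512x3 uint8, red, green, blue); there is no depth.
- ctrl.calibration(name): a dict with "fx", "fy", "cx", "cy" (pixels), "k1" (the pictures are not rectified: a ray, as slopes to the right and down, at radius r is drawn at 1 + k1 r^2 times it, then the intrinsics apply), "R" (3x3) and "t" (3): a world point X has camera coordinates R X + t. Camera axes: x right, y down, z forward; pixel columns grow to the right and rows downward; lengths in m; the calibration is good to about 2 mm. A picture is of the moment at which its call begins. calibration takes no time and is no camera call.
- ctrl.finish_job(): hands the job in; it is judged then, once.
Trained networks look in the newest picture that a camera, given by its name, has taken for a name from the list of things; names that differ only in an ending like _2 or _b are one class to them, and where a whole thing is asked for, a point or a joint stands for the part that bears it (a point fixed in the world has none). Each returns a list of dicts, best first, with "confidence" (0 to 1); they miss things now and then, are a little off and sometimes report something else, mostly with a low value. They report only what shows in the picture. A call takes as long as a camera call. They do not tell look-alikes from the thing itself.
- ctrl.look_for(camera, query): "rect" ([left, top, width, height] in pixels, round what is visible of it).
- ctrl.mark_of(camera, query): "pixel" ([column, row] in pixels: a listed point, or the origin of a listed thing).
The state is a dict: "t": time; "q": joint angles; "dq": joint speeds; "effort": joint torques, N m; "tool_pos": TCP position; "tool_rot": TCP orientation; "contact_force": force on the tool from outside, world axes, zero at the start; "wrist_torque": the same for the moment, N m; "opening": finger opening in m; "grip_force": force on a finger pad.
Only numpy, scipy, OpenCV 4.12 (cv2) and the standard library are available. Lean on these libraries where they do the work, as an engineer would, in place of code of your own. Each camera call takes 0.05 s, during which the arm holds its last target. There are 200 camera calls.

### The job

Set the fence of the shooting board on the bench for 45-degree mitres: push its free end round about its pivot bolt until the hole in the fence stands over the 45-degree hole in the board (of the three holes on the arc, the one nearest the robot), then take the locking pin from its parking block and push it through the fence into that hole, fully home, so that the fence is locked. Let go of the pin, and leave the other tools and the wood where they are.

Things in the scene. Friction and masses are not known exactly. Their poses are not given: they have to be found in the camera images.
- mitre_board: Shooting board, screwed to the bench: plywood base 300 x 280 x 10 mm, raised pale deck on its left 210 mm (top 32 mm above the bench), low runway 70 mm wide along its right. Origin: centre of the underside; x along the runway, away from the robot (turned up to 0.25 rad), y left, z up. Three 13 mm index holes lie 150 mm from the pivot on a scribed arc: square, 22.5 and 45 degrees.
- fence (a joint): Swing of the fence about its bolt, rad: 0 = square to the runway, free end to the board's left (+y); grows as the free end comes towards the robot (counter-clockwise from above); 0.785 = its hole over the 45-degree hole; end stop 1.0. Stiff: 1 to 1.5 N near the free end moves it, it stays where left and nothing marks 45 by feel. Starts at 0.08 to 0.45.
- fence_hole (a point): Mouth centre, on the fence's top (55 mm above the bench), of its 13 mm through hole, 150 mm from the pivot. Fence: dark bar with a pale strip on its near face, 196 mm long, 22 mm high, from 13 mm (far face) to 18 mm (near face) off this centre line, 1 mm above the deck. Axes: y along the fence away from the pivot, x towards the far face (push there to make the joint grow), z up.
- fence_end (a point): Middle of the top edge of the fence's free end, 178 mm from the pivot; axes as fence_hole.
- fence_pivot (a point): Top of the fence on the axis of the pivot bolt; a washer and nut stand 11 mm above it. Axes as fence_hole.
- parking (a point): Centre of the top (55 mm above the bench) of the parking block, 40 x 40 mm, with the 13 mm hole that holds the pin; at (-85, 105) mm in the board's frame. The pin must be lifted 43 mm to come clear of it.
- hole_45 (a point): Centre of the mouth, on the deck's surface (32 mm above the bench), of the 45-degree hole: 13 mm wide, 22 mm deep. z up. Of the three index holes the nearest to the robot. The fence hides it when it is over it.
- locking_pin: Pin 88 mm long, 60 g, upright in the parking block. Steel shank 12 mm thick, nose tapered to 6 mm over its last 7 mm; shoulder 21 mm wide at 42.5 mm; above it a turned wooden grip, cylinder 26 mm thick from 49 to 81 mm. Origin: end of the nose; z up the pin. Fully home the shoulder rests on the fence and the nose is 19.5 mm below the deck's surface; it is parked at the same height.
- stock_strip: Loose wood strip 20 x 130 x 20 mm on the near right part of the deck, to be left alone. Origin: centre of underside; long axis y.
- sanding_block: Sanding block 63 x 112 x 29 mm on the runway, to be left alone. Origin: centre of underside; long axis y.
- mallet: Mallet, 264 mm long, left of the board, to be left alone. Origin: under its middle; head to +y.
- try_square: Try square, 115 x 172 mm, right of the board, to be left alone. Origin: under its middle.
- pencil: Carpenter's pencil, 175 mm long, front right, to be left alone. Origin: under its middle.
Not all that is in view belongs to the job. Leave any blue look-alike of the locking_pin alone.

How it is judged:
By the outcome, as a careful person would: the job done as asked, in the order asked, and still so for the second after the job is handed in, with the robot touching nothing.
It also fails if it takes over 58 s, if anything falls off the work surface, if the arm or the gripper's body presses on something with over 40 N, if the wrist force passes 120 N, or if a joint passes its speed limit or range.

## Working session

There is one attempt and no reset: what is moved stays moved. The work goes in short steps, Python scripts to look and compute and a tool call to move; the robot and the scene stay as the last step left them, time stands still between calls to the robot, and variables do not carry over. Pictures are saved under pics/ and viewed, at most 10 in all, crops included, and the job is handed in when it is done.

Besides the shell and the picture viewer there is one more tool, called by a JSON object that holds its "op" and its "data", one argument or row to a line. carry_out: Moves the arm, as the interface text tells. Its arguments: {"type":"object","properties":{"moves":{"type":"array"},"grip":{"type":"number"},"newtons":{"type":"number"}},"required":["moves"]}

```bash
mkdir -p pics; cat > h.py <<'E'
import numpy as np, cv2
from station import ctrl
def ray(cam,px):
    c=ctrl.calibration(cam); R=np.array(c['R']);t=np.array(c['t'])
    d=np.array([(px[0]-c['cx'])/c['fx'],(px[1]-c['cy'])/c['fy']]); u=d.copy()
    for _ in range(20): u=d/(1+c['k1']*(u@u))
    return -R.T@t, R.T@np.array([u[0],u[1],1])
def at_z(cam,px,z):
    o,d=ray(cam,px); return o+d*(z-o[2])/d[2]
def proj(cam,X):
    c=ctrl.calibration(cam); p=np.array(c['R'])@np.array(X)+np.array(c['t']); u=p[:2]/p[2]; u=u*(1+c['k1']*(u@u))
    return np.array([u[0]*c['fx']+c['cx'],u[1]*c['fy']+c['cy']])
def tri(p,q):
    A=np.zeros((3,3));b=np.zeros(3)
    for cam,px in (('top',p),('side',q)):
        o,d=ray(cam,px); d=d/np.linalg.norm(d); M=np.eye(3)-np.outer(d,d); A+=M;b+=M@o
    return np.linalg.solve(A,b)
def save(cam,name): cv2.imwrite('pics/'+name,ctrl.get_image(cam)[:,:,::-1])
E
python3 - <<'E'
from h import *
Z=dict(mitre_board=0,fence_hole=.055,fence_end=.055,fence_pivot=.055,parking=.055,hole_45=.032,locking_pin=.0125)
for cam in('top','side'):
    save(cam,cam+'0.png')
    for n,z in Z.items():
        for r in ctrl.mark_of(cam,n)[:3]: print(cam,n,np.round(r['pixel'],1),round(r['confidence'],2),at_z(cam,r['pixel'],z).round(4))
o=ctrl.get_obs();print(o['tool_pos'],o['tool_rot'],o['t'])
E
```

```text
top mitre_board [235.  186.7] 0.7 [0.5508 0.0128 0.    ]
top mitre_board [262.8 177.4] 0.33 [ 0.5354 -0.1042  0.    ]
top fence_hole [200.9 176.2] 0.62 [0.6304 0.1179 0.055 ]
top fence_end [199.  182.4] 0.75 [0.6101 0.1352 0.055 ]
top fence_pivot [235.5 155. ] 0.78 [ 0.6502 -0.0417  0.055 ]
top fence_pivot [219.6 211.6] 0.48 [0.4668 0.1152 0.055 ]
top parking [361.2 187.1] 0.65 [ 0.3058 -0.4093  0.055 ]
top parking [222.6 216.1] 0.64 [0.4458 0.1128 0.055 ]
top parking [220.  211.8] 0.56 [0.4654 0.1142 0.055 ]
top hole_45 [220.7 186.3] 0.57 [0.566  0.0656 0.032 ]
top locking_pin [223.3 247.5] 0.59 [0.3476 0.1608 0.0125]
top locking_pin [193.8 211. ] 0.56 [0.529  0.2004 0.0125]
top locking_pin [201.6 225.6] 0.54 [0.4619 0.1978 0.0125]
side mitre_board [233.5 216.7] 0.94 [0.5528 0.003  0.    ]
side mitre_board [204.7 227.7] 0.42 [0.6369 0.0502 0.    ]
side fence_hole [205.6 228.7] 0.63 [0.6245 0.1056 0.055 ]
side fence_end [204.1 234.9] 0.97 [0.6263 0.1286 0.055 ]
side fence_pivot [199.2 195.6] 0.55 [ 0.6575 -0.0316  0.055 ]
side hole_45 [229.4 225.1] 0.61 [0.5612 0.0693 0.032 ]
side locking_pin [238.2 268.8] 0.63 [0.5324 0.2086 0.0125]
side locking_pin [261.7 268.3] 0.6 [0.4707 0.2065 0.0125]
side locking_pin [303.7 257.5] 0.54 [0.3561 0.1703 0.0125]
[ 0.22296643 -0.5838575   0.23132521] [ 3.08946145e+00  5.69901039e-01 -3.80869107e-06] 0.8
```

View pics/top0.png

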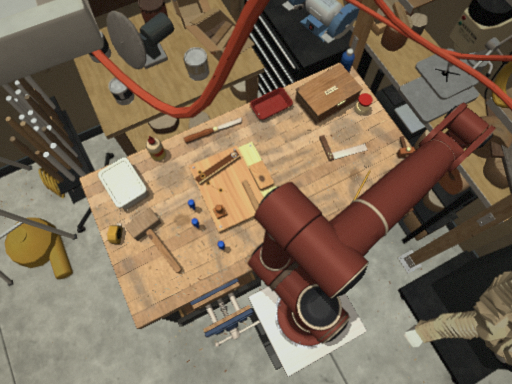

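View pics/side0.png

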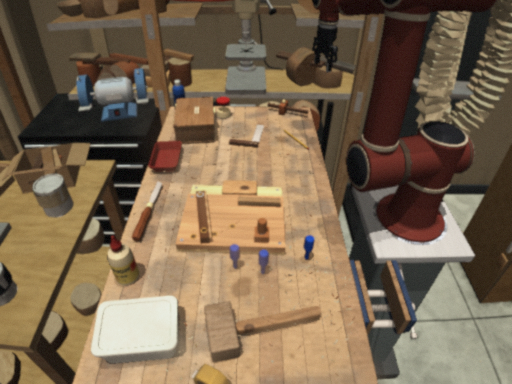

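```bash
python3 - <<'E'
import cv2
a=cv2.imread('pics/top0.png')[140:240,185:285];b=cv2.imread('pics/side0.png')[170:270,170:295]
cv2.imwrite('pics/ca.png',cv2.resize(a,None,fx=6,fy=6,interpolation=2))
cv2.imwrite('pics/cb.png',cv2.resize(b,None,fx=6,fy=6,interpolation=2))
E
```

```text
(no output)
```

View pics/ca.png

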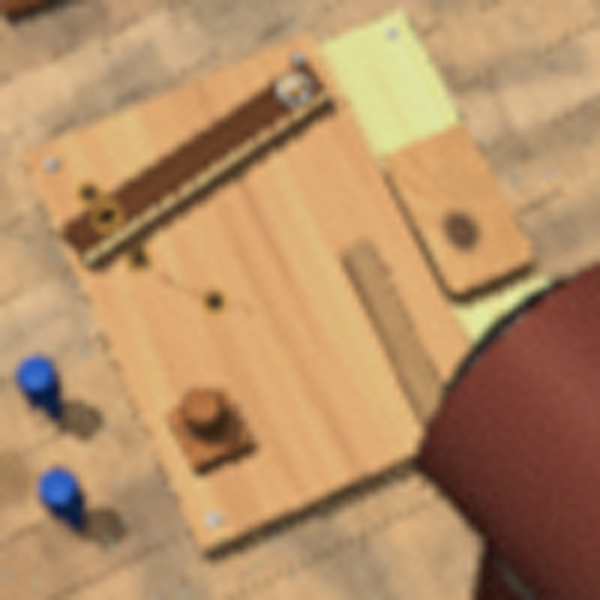

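View pics/cb.png

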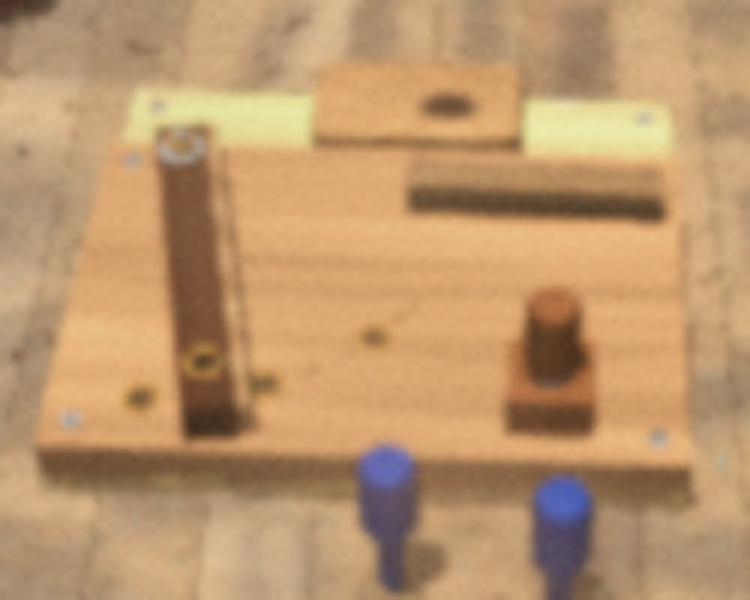

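```bash
cat > fit.py <<'E'
from h import *
from scipy.optimize import least_squares
f=lambda o,p:np.array(o)+(np.array(p)+.5)/6-.5
T={k:f((185,140),v) for k,v in dict(n=(294,90),h=(106,216),a=(90,191),b=(137,260),c=(214,301),p=(207,403)).items()}
S={k:f((170,170),v) for k,v in dict(n=(182,147),h=(204,361),a=(140,397),b=(265,382),c=(373,337),p=(555,302)).items()}
def model(v):
    P=v[:2];d=lambda a:P+.15*np.array([-np.sin(v[2]+a),np.cos(v[2]+a)])
    return dict(n=[*P,.066],h=[*d(v[3]),.055],a=[*d(0),.032],b=[*d(np.pi/8),.032],c=[*d(np.pi/4),.032],p=[v[4],v[5],.1005])
def res(v): 
    m=model(v); return np.concatenate([np.r_[proj('top',m[k])-T[k],proj('side',m[k])-S[k]] for k in m])
r=least_squares(res,[.65,-.04,.1,.2,.46,.11])
print(r.x.round(4)); print(r.fun.reshape(-1,4).round(2)); 
for k,x in model(r.x).items(): print(k,np.round(x,4))
a=r.x[2]; R=np.array([[np.cos(a),-np.sin(a)],[np.sin(a),np.cos(a)]])
B=r.x[4:6]-R@[-.085,.105]; print('board',B,'pivot in board',R.T@(r.x[:2]-B), 'top view tri p', tri(T['p'],S['p']))
E
python3 fit.py
```

```text
[ 0.6548 -0.0364 -0.042   0.2102  0.4699  0.1132]
[[ 0.06 -1.17  0.02 -2.22]
 [ 0.23  0.08 -0.08  0.5 ]
 [-0.09  0.24 -0.01  0.54]
 [ 0.24 -0.21  0.09  0.85]
 [-0.11  0.2   0.36  0.59]
 [-0.47  0.07  0.11 -0.47]]
n [ 0.6548 -0.0364  0.066 ]
h [0.6297 0.1115 0.055 ]
a [0.6611 0.1135 0.032 ]
b [0.6032 0.1045 0.032 ]
c [0.5533 0.074  0.032 ]
p [0.4699 0.1132 0.1005]
board [0.55041745 0.00468936] pivot in board [ 0.10598302 -0.03664861] top view tri p [0.47027452 0.11141378 0.09712599]
```

```bash
sed -i 's/\.066\]/.058]/' fit.py; python3 fit.py; sed 's/for k in m\])/for k in m if k!="n"])/' fit.py | python3 -|head -3
```

```text
[ 0.6555 -0.037  -0.0385  0.2109  0.4699  0.1132]
[[ 0.23 -0.51  0.02 -0.38]
 [ 0.39 -0.03 -0.1   0.29]
 [ 0.03  0.12 -0.07  0.37]
 [ 0.4  -0.36  0.01  0.62]
 [ 0.08  0.    0.24  0.33]
 [-0.47  0.07  0.11 -0.47]]
n [ 0.6555 -0.037   0.058 ]
h [0.6298 0.1107 0.055 ]
a [0.6613 0.1129 0.032 ]
b [0.6035 0.1037 0.032 ]
c [0.5536 0.073  0.032 ]
p [0.4699 0.1132 0.1005]
board [0.55079966 0.00497408] pivot in board [ 0.10628615 -0.03794108] top view tri p [0.47027452 0.11141378 0.09712599]
[ 0.6559 -0.0373 -0.0372  0.2112  0.4699  0.1132]
[[ 0.46 -0.09 -0.12  0.2 ]
 [ 0.08  0.07 -0.1   0.29]
```

{"op": "carry_out", "data": {
  "moves": [
    {"x":1,"y":-0.83},
    {"x":1,"y":-0.83},
    {"x":1,"y":-0.83},
    {"x":1,"y":-0.83},
    {"x":1,"y":-0.83},
    {"x":1,"y":-0.83},
    {"x":1,"y":-0.83},
    {"x":1,"y":-0.83}
  ],
  "grip": 70
}}

```text
validation failed for argument at $.mo...
```

{"op": "carry_out", "data": {
  "moves": [
    {"x":1,"y":-0.83},
    {"x":1,"y":-0.83},
    {"x":1,"y":-0.83},
    {"x":1,"y":-0.83},
    {"x":1,"y":-0.83},
    {"x":1,"y":-0.83},
    {"x":1,"y":-0.83},
    {"x":1,"y":-0.83}
  ]
}}

```text
validation failed for argument at $.mo...
```

{"op": "carry_out", "data": {
  "moves": [
    {"x":1,"y":-0.83},
    {"x":1,"y":-0.83},
    {"x":1,"y":-0.83},
    {"x":1,"y":-0.83},
    {"x":1,"y":-0.83},
    {"x":1,"y":-0.83},
    {"x":1,"y":-0.83},
    {"x":1,"y":-0.83}
  ]
}}

```text
validation failed for argument at $.mo...
```

{"op": "carry_out", "data": {
  "moves": [
    {"z":0.4,"turn":-0.14},
    {"z":0.4,"turn":-0.14},
    {"z":0.4,"turn":-0.14},
    {"z":0.4,"turn":-0.14},
    {"z":0.4,"turn":-0.14},
    {"z":0.4,"turn":-0.14},
    {"z":0.4,"turn":-0.14},
    {"z":0.4,"turn":-0.14}
  ]
}}

```text
validation failed for argument at $.mo...
```

```bash
cat >> h.py <<'E'
from scipy.spatial.transform import Rotation as Ro
def to(x,y,z,psi):
    o=ctrl.get_obs(); R=Ro.from_rotvec(o['tool_rot']).as_matrix(); p=np.array(o['tool_pos'])
    ps=np.arctan2(R[1,0],R[0,0]); c=np.array([[np.cos(psi),np.sin(psi),0],[np.sin(psi),-np.cos(psi),0],[0,0,-1]])
    d=np.array([x,y,z])-p
    print('t',o['t'],'pos',p.round(4),'psi',ps.round(4),'tilt',R[:,2].round(3),'F',np.round(o['contact_force'],2),'open',round(o['opening'],4),'grip',round(o['grip_force'],1))
    print('units now-axes',(R.T@d/.025).round(3),'target-axes',(c.T@d/.025).round(3),'turn',round(ps-psi,4))
E
python3 -c "
from h import *
to(.6247,.1252,.13,.1724+np.pi/2)"
```

```text
t 0.8 pos [ 0.223  -0.5839  0.2313] psi 0.3648 tilt [-0. -0. -1.] F [-0.3  -0.2  -0.85] open 0.0854 grip 0.0
units now-axes [ 25.131 -20.762   4.053] target-axes [25.185 20.697  4.053] turn -1.3784
```

{"op": "carry_out", "data": {
  "moves": [
    {"x":1,"y":-0.83,"z":0,"turn":0},
    {"x":1,"y":-0.83,"z":0,"turn":0},
    {"x":1,"y":-0.83,"z":0,"turn":0},
    {"x":1,"y":-0.83,"z":0,"turn":0},
    {"x":1,"y":-0.83,"z":0,"turn":0},
    {"x":1,"y":-0.83,"z":0,"turn":0},
    {"x":1,"y":-0.83,"z":0,"turn":0},
    {"x":1,"y":-0.83,"z":0,"turn":0}
  ],
  "grip": 70
}}

```text
t: 1.6
tool_pos: [0.3511, -0.3563, 0.2315]
tool_rot: [3.089, 0.569, 0.0]
contact_force: [0.0, -0.7, -0.2]
opening: 0.07
grip_force: 0.0
```

{"op": "carry_out", "data": {
  "moves": [
    {"x":1,"y":-0.83,"z":0,"turn":0},
    {"x":1,"y":-0.83,"z":0,"turn":0},
    {"x":1,"y":-0.83,"z":0,"turn":0},
    {"x":1,"y":-0.83,"z":0,"turn":0},
    {"x":1,"y":-0.83,"z":0,"turn":0},
    {"x":1,"y":-0.83,"z":0,"turn":0},
    {"x":1,"y":-0.83,"z":0,"turn":0},
    {"x":1,"y":-0.83,"z":0,"turn":0}
  ]
}}

```text
t: 2.4
tool_pos: [0.4787, -0.1297, 0.2316]
tool_rot: [3.089, 0.57, 0.001]
contact_force: [-0.2, -0.6, 0.2]
opening: 0.0698
grip_force: 0.0
```

{"op": "carry_out", "data": {
  "moves": [
    {"x":1,"y":-0.83,"z":0,"turn":0},
    {"x":1,"y":-0.83,"z":0,"turn":0},
    {"x":1,"y":-0.83,"z":0,"turn":0},
    {"x":1,"y":-0.83,"z":0,"turn":0},
    {"x":1,"y":-0.83,"z":0,"turn":0},
    {"x":1,"y":-0.83,"z":0,"turn":0},
    {"x":1,"y":-0.83,"z":0,"turn":0},
    {"x":1,"y":-0.83,"z":0,"turn":0}
  ]
}}

```text
t: 3.2
tool_pos: [0.6064, 0.0967, 0.2314]
tool_rot: [3.089, 0.57, 0.0]
contact_force: [0.7, -0.9, 0.2]
opening: 0.0702
grip_force: 0.0
```

{"op": "carry_out", "data": {
  "moves": [
    {"x":0,"y":0,"z":0.4,"turn":-0.14},
    {"x":0,"y":0,"z":0.4,"turn":-0.14},
    {"x":0,"y":0,"z":0.4,"turn":-0.14},
    {"x":0,"y":0,"z":0.4,"turn":-0.14},
    {"x":0,"y":0,"z":0.4,"turn":-0.14},
    {"x":0,"y":0,"z":0.4,"turn":-0.14},
    {"x":0,"y":0,"z":0.4,"turn":-0.14},
    {"x":0,"y":0,"z":0.4,"turn":-0.14}
  ]
}}

```text
t: 4.0
tool_pos: [0.6058, 0.0954, 0.1509]
tool_rot: [2.309, 2.131, 0.0]
contact_force: [0.2, -0.8, 0.1]
opening: 0.0697
grip_force: 0.0
```

```bash
python3 -c "
from h import *
to(.6247,.1252,.13,.1724+np.pi/2)"
```

```text
t 4.0 pos [0.6058 0.0954 0.1509] psi 1.4905 tilt [ 0.  0. -1.] F [ 0.16 -0.81  0.1 ] open 0.0697 grip 0.0
units now-axes [1.248 0.656 0.838] target-axes [1.044 0.947 0.838] turn -0.2526
```

{"op": "carry_out", "data": {
  "moves": [
    {"x":0,"y":0,"z":0,"turn":-0.126},
    {"x":0,"y":0,"z":0,"turn":-0.126},
    {"x":0.52,"y":0.47,"z":0,"turn":0},
    {"x":0.52,"y":0.47,"z":0,"turn":0},
    {"x":0,"y":0,"z":0.9,"turn":0},
    {"x":0,"y":0,"z":0.9,"turn":0},
    {"x":0,"y":0,"z":0.9,"turn":0},
    {"x":0,"y":0,"z":0.9,"turn":0}
  ]
}}

```text
t: 4.8
tool_pos: [0.6256, 0.1265, 0.0606]
tool_rot: [2.031, 2.397, 0.001]
contact_force: [0.6, 0.2, 0.3]
opening: 0.0701
grip_force: 0.0
```

```bash
python3 -c "
from h import *
to(.6247,.1252,.037,.1724+np.pi/2); save('side','s1.png'); save('top','t1.png')
a=cv2.imread('pics/side1.png'.replace('side1','s1'))[150:280,150:310];b=cv2.imread('pics/t1.png')[130:250,170:290]
cv2.imwrite('pics/c1.png',np.hstack([cv2.resize(a,(400,325)),cv2.resize(b,(325,325))]))"
```

```text
t 4.8 pos [0.6256 0.1265 0.0606] psi 1.7358 tilt [ 0.001  0.    -1.   ] F [0.58 0.18 0.33] open 0.0701 grip 0.0
units now-axes [-0.044 -0.044  0.944] target-axes [-0.044 -0.044  0.944] turn -0.0074
```

View pics/c1.png

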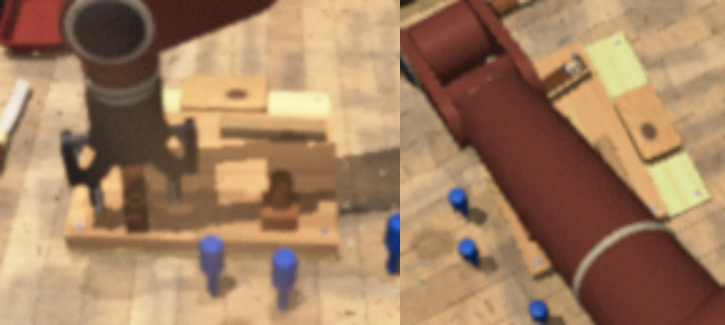

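{"op": "carry_out", "data": {
  "moves": [
    {"x":0,"y":0,"z":0.45,"turn":0},
    {"x":0,"y":0,"z":0.45,"turn":0},
    {"x":0,"y":0,"z":0,"turn":0},
    {"x":0,"y":0,"z":0,"turn":0},
    {"x":0,"y":0,"z":0,"turn":0},
    {"x":0,"y":0,"z":0,"turn":0},
    {"x":0,"y":0,"z":0,"turn":0},
    {"x":0,"y":0,"z":0,"turn":0}
  ]
}}

```text
t: 5.7
tool_pos: [0.6249, 0.125, 0.0392]
tool_rot: [2.029, 2.398, 0.001]
contact_force: [-0.7, 0.4, -0.8]
opening: 0.0703
grip_force: 0.0
```

{"op": "carry_out", "data": {
  "moves": [
    {"x":0,"y":0,"z":0,"turn":0},
    {"x":0,"y":0,"z":0,"turn":0},
    {"x":0,"y":0,"z":0,"turn":0},
    {"x":0,"y":0,"z":0,"turn":0},
    {"x":0,"y":0,"z":0,"turn":0},
    {"x":0,"y":0,"z":0,"turn":0},
    {"x":0,"y":0,"z":0,"turn":0},
    {"x":0,"y":0,"z":0,"turn":0}
  ],
  "grip": 25,
  "newtons": 20
}}

```text
t: 6.5
tool_pos: [0.6249, 0.125, 0.039]
tool_rot: [2.029, 2.398, 0.001]
contact_force: [1.1, -0.1, 0.3]
opening: 0.0306
grip_force: 22.4
```

```bash
python3 -c "
from h import *
to(.6247,.1252,.037,.1724+np.pi/2)"
```

```text
t 6.5 pos [0.6249 0.125  0.039 ] psi 1.7369 tilt [ 0.  0. -1.] F [ 1.13 -0.08  0.34] open 0.0306 grip 22.4
units now-axes [ 0.01  -0.007  0.078] target-axes [ 0.01  -0.007  0.078] turn -0.0063
```

{"op": "carry_out", "data": {
  "moves": [
    {"x":-0.025,"y":-0.479,"z":0,"turn":-0.0726},
    {"x":-0.025,"y":-0.479,"z":0,"turn":-0.0726},
    {"x":-0.025,"y":-0.479,"z":0,"turn":-0.0726},
    {"x":-0.025,"y":-0.479,"z":0,"turn":-0.0726},
    {"x":0,"y":0,"z":0,"turn":0},
    {"x":0,"y":0,"z":0,"turn":0},
    {"x":0,"y":0,"z":0,"turn":0},
    {"x":0,"y":0,"z":0,"turn":0}
  ]
}}

```text
t: 7.3
tool_pos: [0.58, 0.1092, 0.0389]
tool_rot: [1.662, 2.665, -0.001]
contact_force: [2.7, -4.5, 0.6]
opening: 0.03
grip_force: 22.4
```

```bash
cat >> h.py <<'E'
def fence(phi,r=.165,off=-.0025,P=(.6555,-.037)):
    return np.array(P)+r*np.array([-np.sin(phi),np.cos(phi)])+off*np.array([np.cos(phi),np.sin(phi)])
E
python3 -c "
from h import *
f=.1661+4*.0726
to(*fence(f),.039,f+np.pi/2)"
```

```text
t 7.3 pos [0.58   0.1092 0.0389] psi 2.0265 tilt [ 0.001 -0.001 -1.   ] F [ 2.7  -4.51  0.64] open 0.03 grip 22.4
units now-axes [ 0.02   0.032 -0.003] target-axes [ 0.02   0.032 -0.003] turn -0.0008
```

Tracking is good. Finish the swing.

{"op": "carry_out", "data": {
  "moves": [
    {"x":-0.025,"y":-0.479,"z":0,"turn":-0.0726},
    {"x":-0.025,"y":-0.479,"z":0,"turn":-0.0726},
    {"x":-0.025,"y":-0.479,"z":0,"turn":-0.0726},
    {"x":-0.025,"y":-0.45,"z":0,"turn":-0.0726},
    {"x":0,"y":0,"z":0,"turn":0},
    {"x":0,"y":0,"z":0,"turn":0},
    {"x":0,"y":0,"z":0,"turn":0},
    {"x":0,"y":0,"z":0,"turn":0}
  ]
}}

```text
t: 8.1
tool_pos: [0.542, 0.0817, 0.039]
tool_rot: [1.259, 2.876, -0.001]
contact_force: [4.1, -6.2, -1.4]
opening: 0.0306
grip_force: 21.5
```

```bash
python3 -c "
from h import *
f=.7469
to(*fence(f),.039,f+np.pi/2)"
```

```text
t 8.1 pos [0.542  0.0817 0.039 ] psi 2.3166 tilt [ 0.002 -0.001 -1.   ] F [ 4.05 -6.18 -1.4 ] open 0.0306 grip 21.5
units now-axes [ 0.032  0.004 -0.   ] target-axes [ 0.032  0.005 -0.   ] turn -0.0011
```

{"op": "carry_out", "data": {
  "moves": [
    {"x":0,"y":0,"z":0,"turn":0},
    {"x":0,"y":0,"z":0,"turn":0},
    {"x":0,"y":0,"z":0,"turn":0},
    {"x":0,"y":0,"z":0,"turn":0},
    {"x":0,"y":0,"z":-0.5,"turn":0},
    {"x":0,"y":0,"z":-1,"turn":0},
    {"x":0,"y":0,"z":-1,"turn":0},
    {"x":0,"y":0,"z":-1,"turn":0}
  ],
  "grip": 60
}}

```text
t: 8.9
tool_pos: [0.541, 0.0825, 0.1282]
tool_rot: [1.258, 2.878, 0.001]
contact_force: [-0.4, -0.8, -0.5]
opening: 0.06
grip_force: 0.0
```

{"op": "carry_out", "data": {
  "moves": [
    {"x":0,"y":0,"z":-1,"turn":0},
    {"x":0.7,"y":-0.32,"z":0,"turn":0},
    {"x":0.7,"y":-0.32,"z":0,"turn":0},
    {"x":0.7,"y":-0.32,"z":0,"turn":0},
    {"x":0.76,"y":-0.32,"z":0,"turn":0},
    {"x":0,"y":0,"z":0,"turn":0},
    {"x":0,"y":0,"z":0,"turn":0},
    {"x":0,"y":0,"z":0,"turn":0}
  ]
}}

```text
t: 9.7
tool_pos: [0.4698, 0.1129, 0.152]
tool_rot: [1.258, 2.877, 0.001]
contact_force: [0.1, 0.1, 0.7]
opening: 0.0601
grip_force: 0.0
```

```bash
python3 -c "
from h import *
to(.4699,.1130,.062,2.3177)
save('side','s2.png'); save('top','t2.png')
a=cv2.imread('pics/s2.png')[165:260,165:295];b=cv2.imread('pics/t2.png')[130:250,180:290]
cv2.imwrite('pics/c2.png',np.hstack([cv2.resize(a,None,fx=4,fy=4,interpolation=2),cv2.resize(b,(270,380))]))
for n in('fence_hole','fence_end'):
  for r in ctrl.mark_of('side',n)[:1]: print(n,r['pixel'],r['confidence'],at_z('side',r['pixel'],.055))
print(fence(.7469,.15,0), fence(.7469,.178,0), proj('side',[.5536,.073,.055]),proj('side',[*fence(.7469,.178,0),.055]))
"
```

```text
t 9.7 pos [0.4698 0.1129 0.152 ] psi 2.3173 tilt [ 0.001 -0.    -1.   ] F [0.1  0.09 0.69] open 0.0601 grip 0.0
units now-axes [2.0e-03 4.0e-03 3.6e+00] target-axes [-1.0e-03  7.0e-03  3.6e+00] turn -0.0004
fence_hole [231.2, 217.7] 0.87 [0.55567614 0.06212703 0.055     ]
fence_end [237.4, 223.9] 0.55 [0.53729691 0.08634929 0.055     ]
[0.55359491 0.07306976] [0.53457263 0.09361612] [231.76808821 220.43996244] [238.30114397 225.79676693]
```

View pics/c2.png

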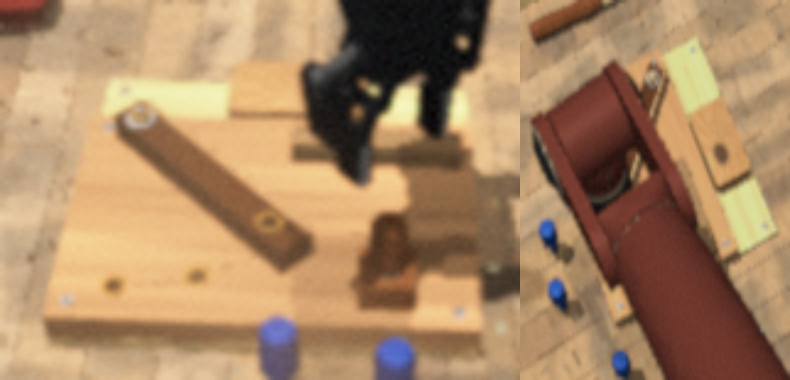

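{"op": "carry_out", "data": {
  "moves": [
    {"x":0,"y":0,"z":0.9,"turn":0},
    {"x":0,"y":0,"z":0.9,"turn":0},
    {"x":0,"y":0,"z":0.8,"turn":0},
    {"x":0,"y":0,"z":0.6,"turn":0},
    {"x":0,"y":0,"z":0.4,"turn":0},
    {"x":0,"y":0,"z":0,"turn":0},
    {"x":0,"y":0,"z":0,"turn":0},
    {"x":0,"y":0,"z":0,"turn":0}
  ]
}}

```text
t: 10.7
tool_pos: [0.4699, 0.1132, 0.0624]
tool_rot: [1.257, 2.877, 0.001]
contact_force: [-0.1, -0.3, -0.0]
opening: 0.06
grip_force: 0.0
```

{"op": "carry_out", "data": {
  "moves": [
    {"x":0,"y":0,"z":0,"turn":0},
    {"x":0,"y":0,"z":0,"turn":0},
    {"x":0,"y":0,"z":0,"turn":0},
    {"x":0,"y":0,"z":0,"turn":0},
    {"x":0,"y":0,"z":0,"turn":0},
    {"x":0,"y":0,"z":0,"turn":0},
    {"x":0,"y":0,"z":0,"turn":0},
    {"x":0,"y":0,"z":0,"turn":0}
  ],
  "grip": 15,
  "newtons": 40
}}

```text
t: 11.5
tool_pos: [0.4705, 0.1138, 0.0625]
tool_rot: [1.257, 2.876, 0.005]
contact_force: [4.4, 3.2, 1.7]
opening: 0.0249
grip_force: 39.7
```

```bash
python3 -c "
from h import *
to(.4699,.1130,.062,2.3177)"
```

```text
t 11.5 pos [0.4705 0.1138 0.0625] psi 2.3174 tilt [ 0.004  0.002 -1.   ] F [4.44 3.22 1.67] open 0.0249 grip 39.7
units now-axes [-0.008 -0.039  0.021] target-axes [-0.008 -0.039  0.021] turn -0.0003
```

{"op": "carry_out", "data": {
  "moves": [
    {"x":0,"y":0.04,"z":0,"turn":0},
    {"x":0,"y":0,"z":-0.2,"turn":0},
    {"x":0,"y":0,"z":-0.4,"turn":0},
    {"x":0,"y":0,"z":-0.5,"turn":0},
    {"x":0,"y":0,"z":-0.5,"turn":0},
    {"x":0,"y":0,"z":-0.5,"turn":0},
    {"x":0,"y":0,"z":-0.3,"turn":0},
    {"x":0,"y":0,"z":0,"turn":0}
  ]
}}

```text
t: 12.3
tool_pos: [0.47, 0.1136, 0.1224]
tool_rot: [1.258, 2.878, 0.0]
contact_force: [0.1, -0.1, -0.3]
opening: 0.0252
grip_force: 40.0
```

```bash
python3 -c "
from h import *
to(.5536,.0730,.1225,2.3177)
save('side','s3.png'); save('top','t3.png')
a=cv2.imread('pics/s3.png')[150:260,180:290]
cv2.imwrite('pics/c3.png',cv2.resize(a,None,fx=5,fy=5,interpolation=2))
"
```

```text
t 12.3 pos [0.47   0.1136 0.1224] psi 2.3176 tilt [ 0.001 -0.    -1.   ] F [ 0.13 -0.13 -0.33] open 0.0252 grip 40.0
units now-axes [-3.463e+00  1.349e+00 -1.000e-03] target-axes [-3.463  1.349 -0.006] turn -0.0001
```

View pics/c3.png

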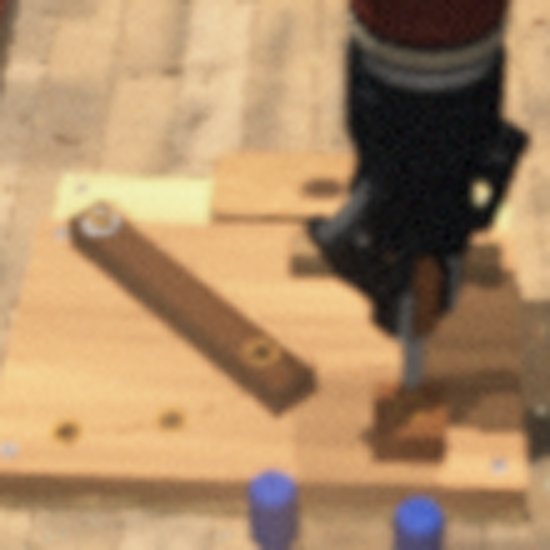

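```bash
python3 -c "
from h import *
f=lambda c:np.array([180,150])+(np.array(c)+.5)/5-.5
n=f((411,386));h=f((261,351));print(n,proj('side',[.47,.1136,.0725]),at_z('side',n,.0725));print(h,at_z('side',h,.055))
for r in ctrl.mark_of('side','locking_pin')[:4]: print(r['pixel'],r['confidence'],at_z('side',r['pixel'],.0725))
"
```

```text
[261.8 226.8] [261.86663413 226.84408489] [0.47017681 0.11343775 0.0725    ]
[231.8 219.8] [0.55361642 0.0704713  0.055     ]
[259.5, 269.2] 0.64 [0.47860784 0.25414643 0.0725    ]
[263.5, 224.8] 0.57 [0.46539616 0.10593677 0.0725    ]
[235.6, 268.3] 0.53 [0.53636    0.25193137 0.0725    ]
[303.6, 256.4] 0.49 [0.36765396 0.21455923 0.0725    ]
```

{"op": "carry_out", "data": {
  "moves": [
    {"x":-0.4,"y":0.16,"z":0,"turn":0},
    {"x":-0.7,"y":0.27,"z":0,"turn":0},
    {"x":-0.8,"y":0.32,"z":0,"turn":0},
    {"x":-0.8,"y":0.32,"z":0,"turn":0},
    {"x":-0.5,"y":0.19,"z":0,"turn":0},
    {"x":-0.28,"y":0.08,"z":0,"turn":0},
    {"x":0,"y":0,"z":0.4,"turn":0},
    {"x":0,"y":0,"z":0,"turn":0}
  ]
}}

```text
t: 13.25
tool_pos: [0.5516, 0.0728, 0.109]
tool_rot: [-1.256, -2.875, 0.002]
contact_force: [-0.4, 0.2, -0.8]
opening: 0.0248
grip_force: 40.0
```

```bash
python3 -c "
from h import *
to(.5536,.0727,.0625,2.3177)
save('side','s4.png')
a=cv2.imread('pics/s4.png')[160:250,190:280]
cv2.imwrite('pics/c4.png',cv2.resize(a,None,fx=6,fy=6,interpolation=2))
"
```

```text
t 13.25 pos [0.5516 0.0728 0.109 ] psi 2.3176 tilt [-0.004  0.    -1.   ] F [-0.37  0.17 -0.79] open 0.0248 grip 40.0
units now-axes [-0.062  0.06   1.86 ] target-axes [-0.057  0.054  1.86 ] turn -0.0001
```

View pics/c4.png

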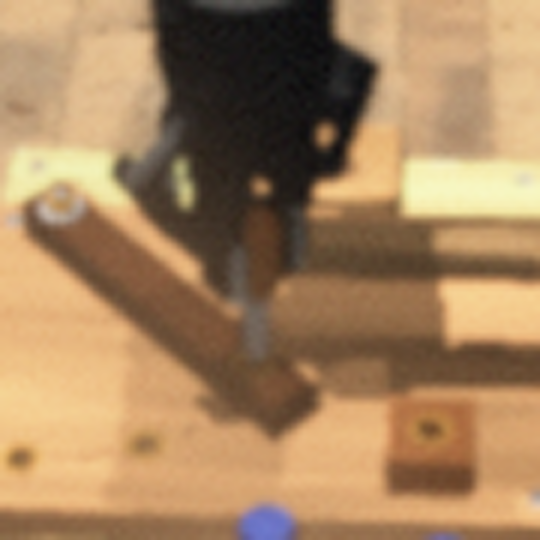

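{"op": "carry_out", "data": {
  "moves": [
    {"x":0,"y":0,"z":0,"turn":0},
    {"x":0.02,"y":0,"z":0.1,"turn":0},
    {"x":0,"y":0,"z":0.1,"turn":0},
    {"x":0,"y":0,"z":0.1,"turn":0},
    {"x":0,"y":0,"z":0.1,"turn":0},
    {"x":0,"y":0,"z":0.1,"turn":0},
    {"x":0,"y":0,"z":0.1,"turn":0},
    {"x":0,"y":0,"z":0,"turn":0}
  ]
}}

```text
t: 14.1
tool_pos: [0.5528, 0.073, 0.0958]
tool_rot: [-1.258, -2.878, 0.001]
contact_force: [-0.4, 0.1, -1.4]
opening: 0.0249
grip_force: 40.0
```

```bash
python3 -c "
from h import *
to(.5536,.0727,.0625,2.3177)"
```

```text
t 14.1 pos [0.5528 0.073  0.0958] psi 2.3176 tilt [-0.001 -0.    -1.   ] F [-0.44  0.14 -1.4 ] open 0.0249 grip 40.0
units now-axes [-0.03   0.015  1.332] target-axes [-0.029  0.015  1.332] turn -0.0001
```

{"op": "carry_out", "data": {
  "moves": [
    {"x":0,"y":0,"z":0.1,"turn":0},
    {"x":0,"y":0,"z":0.1,"turn":0},
    {"x":0,"y":0,"z":0.1,"turn":0},
    {"x":0,"y":0,"z":0.1,"turn":0},
    {"x":0,"y":0,"z":0.1,"turn":0},
    {"x":0,"y":0,"z":0.1,"turn":0},
    {"x":0,"y":0,"z":0.1,"turn":0},
    {"x":0,"y":0,"z":0,"turn":0}
  ]
}}

```text
t: 14.9
tool_pos: [0.5529, 0.073, 0.0784]
tool_rot: [-1.258, -2.878, 0.0]
contact_force: [-0.2, -0.3, -1.4]
opening: 0.0246
grip_force: 40.0
```

```bash
python3 -c "
from h import *
to(.5536,.0727,.0625,2.3177)"
```

```text
t 14.9 pos [0.5529 0.073  0.0784] psi 2.3176 tilt [-0. -0. -1.] F [-0.22 -0.34 -1.36] open 0.0246 grip 40.0
units now-axes [-0.028  0.013  0.634] target-axes [-0.028  0.012  0.634] turn -0.0001
```

{"op": "carry_out", "data": {
  "moves": [
    {"x":0,"y":0,"z":0.1,"turn":0},
    {"x":0,"y":0,"z":0.1,"turn":0},
    {"x":0,"y":0,"z":0.1,"turn":0},
    {"x":0,"y":0,"z":0.1,"turn":0},
    {"x":0,"y":0,"z":0.1,"turn":0},
    {"x":0,"y":0,"z":0.08,"turn":0},
    {"x":0,"y":0,"z":0,"turn":0},
    {"x":0,"y":0,"z":0,"turn":0}
  ]
}}

```text
t: 15.7
tool_pos: [0.553, 0.0731, 0.0643]
tool_rot: [-1.258, -2.879, 0.0]
contact_force: [0.0, 0.0, -1.6]
opening: 0.0251
grip_force: 40.0
```

```bash
python3 -c "
from h import *
to(.5536,.0727,.0625,2.3177)"
```

```text
t 15.7 pos [0.553  0.0731 0.0643] psi 2.3176 tilt [-0.  0. -1.] F [ 0.01  0.01 -1.58] open 0.0251 grip 40.0
units now-axes [-0.026  0.007  0.071] target-axes [-0.026  0.007  0.071] turn -0.0001
```

{"op": "carry_out", "data": {
  "moves": [
    {"x":0,"y":0,"z":0.04,"turn":0},
    {"x":0,"y":0,"z":0.03,"turn":0},
    {"x":0,"y":0,"z":0.03,"turn":0},
    {"x":0,"y":0,"z":0.03,"turn":0},
    {"x":0,"y":0,"z":0,"turn":0},
    {"x":0,"y":0,"z":0,"turn":0},
    {"x":0,"y":0,"z":0,"turn":0},
    {"x":0,"y":0,"z":0,"turn":0}
  ]
}}

```text
t: 16.5
tool_pos: [0.5533, 0.0732, 0.0622]
tool_rot: [-1.258, -2.879, -0.0]
contact_force: [-3.2, -0.3, 6.6]
opening: 0.0246
grip_force: 40.5
```

{"op": "carry_out", "data": {
  "moves": [
    {"x":0,"y":0,"z":0,"turn":0},
    {"x":0,"y":0,"z":0,"turn":0},
    {"x":0,"y":0,"z":0,"turn":0},
    {"x":0,"y":0,"z":0,"turn":0},
    {"x":0,"y":0,"z":0,"turn":0},
    {"x":0,"y":0,"z":-0.4,"turn":0},
    {"x":0,"y":0,"z":-0.7,"turn":0},
    {"x":0,"y":0,"z":-1,"turn":0}
  ],
  "grip": 60
}}

```text
t: 17.3
tool_pos: [0.552, 0.0731, 0.1133]
tool_rot: [-1.257, -2.876, 0.002]
contact_force: [-0.6, 0.2, -0.4]
opening: 0.0601
grip_force: 0.0
```

{"op": "carry_out", "data": {
  "moves": [
    {"x":0,"y":0,"z":-1,"turn":0},
    {"x":0,"y":0,"z":-1,"turn":0},
    {"x":0,"y":0,"z":-1,"turn":0},
    {"x":0,"y":0,"z":-1,"turn":0},
    {"x":-1,"y":-1,"z":0,"turn":0},
    {"x":-1,"y":-1,"z":0,"turn":0},
    {"x":-1,"y":-1,"z":0,"turn":0},
    {"x":-1,"y":-1,"z":0,"turn":0}
  ]
}}

```text
t: 18.1
tool_pos: [0.5475, -0.0695, 0.2147]
tool_rot: [1.257, 2.878, 0.0]
contact_force: [-0.4, -0.0, 0.1]
opening: 0.0603
grip_force: 0.0
```

{"op": "carry_out", "data": {
  "moves": [
    {"x":-1,"y":-1,"z":0,"turn":0},
    {"x":-1,"y":-1,"z":0,"turn":0},
    {"x":-1,"y":-1,"z":0,"turn":0},
    {"x":-1,"y":-1,"z":0,"turn":0},
    {"x":0,"y":0,"z":0,"turn":0},
    {"x":0,"y":0,"z":0,"turn":0},
    {"x":0,"y":0,"z":0,"turn":0},
    {"x":0,"y":0,"z":0,"turn":0}
  ]
}}

```text
t: 18.9
tool_pos: [0.5423, -0.2085, 0.2138]
tool_rot: [1.256, 2.879, 0.0]
contact_force: [-0.2, 0.3, 0.2]
opening: 0.0601
grip_force: 0.0
```

```bash
python3 -c "
from h import *
to(.5536,.0727,.0625,2.3177)
save('side','s5.png');save('top','t5.png')
a=cv2.imread('pics/s5.png')[160:270,170:310];b=cv2.imread('pics/t5.png')[130:240,185:285]
cv2.imwrite('pics/c5.png',np.hstack([cv2.resize(x,None,fx=3.3,fy=3.3,interpolation=2) for x in(a,b)]))
"
```

```text
t 18.9 pos [ 0.5423 -0.2085  0.2138] psi 2.3191 tilt [ 0.  0. -1.] F [-0.18  0.25  0.19] open 0.0601 grip 0.0
units now-axes [7.936 7.983 6.052] target-axes [7.946 7.974 6.051] turn 0.0014
```

View pics/c5.png

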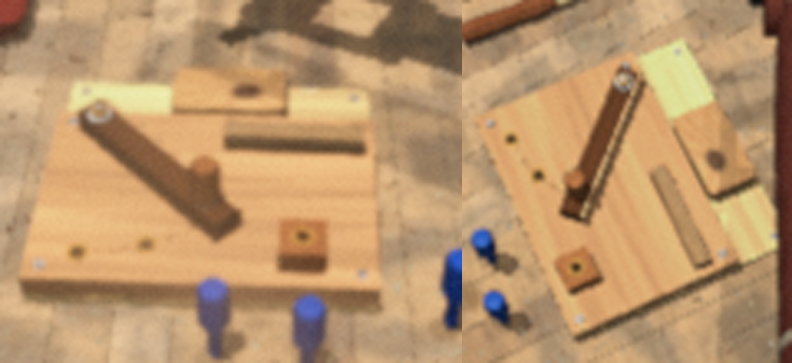

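```bash
python3 -c "
from h import *
print(proj('side',[.5532,.073,.1005]),ctrl.finish_job())"
```

```text
the job is handed in; nothing more can be done
[231.42745035 208.77695359] None
```

The job is handed in: the fence is swung to the 45-degree hole and the pin is pushed through it, down to the height it had when parked. The pin is released and nothing else was moved; it took about 19 s of the 58 s.

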